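# Vent the slide-warming box

### The job

Turn the heat dial of the white slide-warming box down until its pointer line meets the brass tab on the scale, and only then raise the box's lid until the lid is in line with the index arm on the quadrant, so that the damp air can get out. The lid has no stay: finish while still holding it there, steady, with the gripper. Do not shift the tab or the index arm, and leave the other things on the bench where they are.

Things in the scene. Friction and masses are not known exactly. Their poses are not given: they have to be found in the camera images.
- dial (a joint): angle of the heat dial (rad); grows as the dial turns clockwise seen from above (more heat), range 0 to 4.0; stiff enough (about 0.05 N m) to stay where it is left
- dial_mark (a joint): the value of joint dial at which the dial's white pointer line meets the brass set tab on its scale (rad). Tab: a 12 x 6 x 7 mm brass block standing on the scale disc just outside the dial's skirt, a stiff slide of its own; leave it
- dial_grip (a point): centre of the heat dial's upright grip bar, on the dial's axis. The black dial lies flat on the deck of the white warming box (box 200 x 290 mm, 100 mm high), on the half without a lid: round skirt 64 mm across, on it a bar 52 mm long, 14 mm thick that ends 13 mm above this point and meets the skirt 26 mm below it; the scale disc lies 35 mm below it. z up, x along the bar (the pointer end is -x), y across it; turns with the dial
- dial_pointer (a point): point 34 mm from the dial's axis on its pointer side, at the rim of the skirt (a white line on top of bar and skirt shows that side); moves with the dial
- dial_mark_tip (a point): inner end of the brass set tab, 34 mm from the dial's axis; the dial is set when dial_pointer meets it
- lid (a joint): opening angle of the lid (rad): 0 shut and level, grows as its free edge rises, up to 1.45. The hinge is free (nearly no friction) and the lid falls shut from any angle if let go; it weighs 0.3 to 0.55 kg
- index (a joint): the value of joint lid at which the lid is in line with the brass index arm (rad from level). The arm is clamped stiffly on the upright aluminium quadrant at the end of the box that faces away from the robot; leave it
- lid_handle (a point): middle of the lid's handle: a round black bar 12 mm thick, 100 mm long, parallel to the hinge, carried by a leg at each end, its axis 35 mm above the lid's top; 140 mm from the hinge line along the lid and 39 mm off the lid's mid-plane. Frame as lid_hinge
- lid_hinge (a point): point on the hinge line beside the middle of the handle. Frame turns with the lid: x along the hinge (towards the quadrant end), y in the lid's plane pointing from the free edge to the hinge and on to the dial (level when shut), z out of the lid's top. The grey lid is 190 x 170 x 8 mm, its mid-plane holds the hinge line, which is 105 mm above the bench; opening raises the -y edge about the hinge's -x axis
- lid_pin (a point): end of the steel pin (8 mm thick) that sticks out of the lid's quadrant end, 158 mm from the hinge line; passes just outside the index arm's tip
- index_tip (a point): outer tip of the index arm (44 x 7 mm brass strip with a black thumb nut), 150 mm from the hinge line; its y axis lies along the arm towards the hinge
- mortar: white porcelain bowl, 86 mm wide, 50 mm high; origin under its centre; bystander
- reagent: amber jar, 52 mm wide, 85 mm high; origin under its centre; bystander
- petri: closed glass dish, 86 mm wide, 16 mm high; origin under its centre; bystander
- slidebox: blue slide box 50 x 85 x 32 mm; origin under its centre; bystander
- loupe: grey stand magnifier, 68 mm wide, 36 mm high; origin under its centre; bystander
- tweezers: steel tweezers 110 mm long along y, 6 mm high; origin on the bench near the middle; bystander

How it is judged:
By the outcome, as a careful person would: the job done as asked, in the order asked, and still so for the second after the job is handed in, while the arm keeps its last pose, push and grip.
It also fails if it takes over 64 s, if anything falls off the work surface, if the arm or the gripper's body presses on something with over 40 N, if the wrist force passes 120 N, or if a joint passes its speed limit or range.

### The arm

A 6-joint arm with a two-finger parallel gripper is mounted at the origin on the work surface. World frame = base frame: x ahead of the robot, y to its left, z up, the work surface at z = 0. Lengths are in mm, angles in rad, forces in N, time in s.
With the tool pointing down it reaches from about 350 to 875 mm from the base axis. Payload 4.2 kg.
Tool frame: the origin (TCP) lies at the very end of the fingers, on their centre line; the grasp point (between the pads) lies arm.grip_point_offset behind it (arm.grip_point_offset is the distance from the TCP to the grasp point, in mm); z points along the fingers, y is the line along which they close (so a half turn about z gives the same grasp; the last joint's range is limited). The gripper opens to 85 mm and grips with 20 to 120 N. Pads are 22 mm wide; open, the fingers measure 114 mm over their backs; the gripper's body (76 mm by 85 mm) begins 54 mm behind the grasp point. The pads swing forward as they close: fully open they stand 13 mm farther back than shut.
Start: joints at [1.53, 0.385, 0.008, 0, -1.194, -0.259], TCP at [184.548, 597.111, 231.312] pointing down, gripper open.
Joint ranges: [-3.14, 3.14], [-1.21, 2.06], [-1.07, 1.41], [-3.16, 2.05], [-2.99, -0.16], [-3.1, 3.1]. Speed limits (rad/s): [2.79, 2.79, 3.14, 3.14, 3.14, 3.14].

### API

Orientations are given as a unit quaternion [x, y, z, w].
In Python, from bench import arm, cams, ticket gives the robot as it stands.
- The arm moves only by the tool servo_tool, never from a script. Its argument "commands" is a list that holds one entry, the list of rows, each a list of 7 numbers: the closure in counts, from 0 (fully open) to 255 (shut), then the shift along the tool's x, y, z in m, then the turn, a rotation vector about the tool's x, y, z in degrees. In form: [[[grip, x, y, z, ax, ay, az], ...]]. A call has 1 to 10 rows; each row shifts and turns the commanded pose from where the row before left it, along the tool's axes as they then stand; what a row does not reach is not made up. A row lasts 1/12 s, in which the tool goes at most 41.7 mm and 7.16 degrees, less where a joint would pass 70% of its speed; a pose out of reach is approached as far as the arm can. A call with a gripper value outside its range is refused whole. The fingers move at their own pace and stop on an object; the grip force is fixed at half the most. Time passes only in rows, so rows that do not move let the fingers close. It gives the time, the measured TCP pose, the force, the opening and the grip force at its end, in the units of the state.
- arm.read_state(): the state, without advancing time (a new reading comes with each control period).
- cams.get_image(name): name is "scene" or "top" or "wrist"; returns a dict with "frame" (400x640x3 uint8, blue, green, red), "K" (3x3 intrinsics, pixels), "T" (4x4, takes a point from camera to world coordinates). Camera axes: x right, y up, looking along -z (the intrinsics and any distortion apply to the point x, -y, -z); pixel columns grow to the right and rows downward; lengths in mm; the calibration is good to about 2 mm. A picture is of the moment at which its call begins. There is no depth.
- ticket.job_done(): hands the job in; it is judged then, once.
The state is a dict: "clock": time; "joints": joint angles; "joint_vel": joint speeds; "joint_efforts": joint torques, N m; "position": TCP position; "ee_rot": TCP orientation; "contact_force": force on the tool from outside, world axes, zero at the start; "wrist_torque": the same for the moment, N m; "gripper_width": finger opening in mm; "grasp_force": force on a finger pad.
Only numpy, scipy, OpenCV 4.12 (cv2) and the standard library are available. Lean on these libraries where they do the work, as an engineer would, in place of code of your own. Each camera call takes 0.05 s, during which the arm holds its last target. There are 200 camera calls.

## Working session

There is one attempt and no reset: what is moved stays moved. The work goes in short steps, Python scripts to look and compute and a tool call to move; the robot and the scene stay as the last step left them, time stands still between calls to the robot, and variables do not carry over. Pictures are saved under pics/ and viewed, at most 10 in all, crops included, and the job is handed in when it is done.

Besides the shell and the picture viewer there is one more tool, called after "Request:" as name(argument=value, ...) on one line, values as JSON. servo_tool: Moves the arm, as the interface text tells. Its arguments: {"type":"object","properties":{"commands":{"type":"array","items":{"type":"array","items":{"type":"array","items":{"type":"number"}}}}},"required":["commands"]}

```bash
mkdir -p pics; ls; cat > h.py <<'E'
import numpy as np,cv2
from bench import arm,cams,ticket
from scipy.spatial.transform import Rotation as R
def snap(n,f):
    d=cams.get_image(n); cv2.imwrite('pics/'+f+'.png',d['frame']); np.savez('pics/'+f+'.npz',K=d['K'],T=d['T'],f=d['frame'],**{k:np.array(v) for k,v in d.items() if k not in('K','T','frame')}); return d
def load(f): return np.load('pics/'+f+'.npz')
def ray(d,u,v):
    K,T=d['K'],d['T']; a=np.linalg.inv(K)@[u,v,1]; r=T[:3,:3]@[a[0],-a[1],-a[2]]; return T[:3,3],r
def onz(d,u,v,z):
    o,r=ray(d,u,v); return o+r*(z-o[2])/r[2]
def proj(d,p):
    T=d['T']; c=T[:3,:3].T@(np.array(p)-T[:3,3]); q=d['K']@[c[0],-c[1],-c[2]]; return q[:2]/q[2]
def crop(f,x0,y0,x1,y1,s,out):
    cv2.imwrite('pics/'+out+'.png',cv2.resize(load(f)['f'][y0:y1,x0:x1],None,fx=s,fy=s,interpolation=cv2.INTER_CUBIC))
E
python3 - <<'E'
from h import *
a=snap('top','top1');b=snap('scene','scene1')
print(a.keys(),a['K'],a['T'],b['T'])
s=arm.read_state();print(s,arm.grip_point_offset)
E
```

```text
pics
dict_keys(['frame', 'K', 'T']) [[480.89494642   0.         318.63964346]
 [  0.         480.89494642 197.26823433]
 [  0.           0.           1.        ]] [[-1.99533825e-02  9.92988919e-01 -1.16511238e-01  4.50297437e+02]
 [-9.99761299e-01 -2.08539915e-02 -6.51579093e-03  2.66188844e+01]
 [-8.89983257e-03  1.16353415e-01  9.93168000e-01  1.24092951e+03]
 [ 0.00000000e+00  0.00000000e+00  0.00000000e+00  1.00000000e+00]] [[-8.75326111e-01 -3.61161326e-01  3.21506915e-01  8.61563424e+02]
 [ 4.83185443e-01 -6.28122857e-01  6.09912702e-01  5.72676304e+02]
 [-1.83310387e-02  6.89219975e-01  7.24320233e-01  7.60341983e+02]
 [ 0.00000000e+00  0.00000000e+00  0.00000000e+00  1.00000000e+00]]
{'clock': 0.1, 'joints': array([ 1.52961144e+00,  3.85476566e-01,  6.78752393e-03, -4.29321164e-04,
       -1.19401350e+00, -2.58611816e-01]), 'joint_vel': array([-6.19468506e-04,  1.18791488e-04,  2.57425792e-03,  8.56563813e-04,
        3.86741438e-05, -1.00282650e-03]), 'joint_efforts': array([-1.80571119e-04, -3.93318093e+01,  1.88931102e+01,  4.19786274e+00,
       -2.54863749e-03,  2.01640539e-06]), 'position': array([184.40307689, 596.63897679, 230.3434865 ]), 'ee_rot': array([ 9.88773968e-01, -1.49415838e-01, -9.49377358e-05,  9.69130974e-04]), 'contact_force': array([-0.1188396 , -0.08581834,  0.32320476]), 'wrist_torque': array([-0.01841616,  0.02031147,  0.03509408]), 'grasp_force': 0.0, 'gripper_width': 85.25061541190344} 18.700000000000003
```

View pics/top1.png

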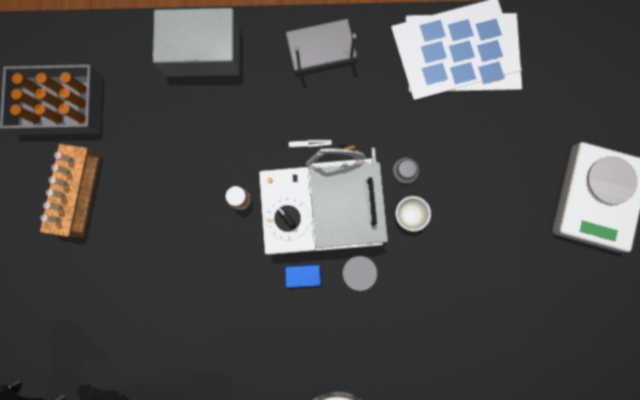

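View pics/scene1.png

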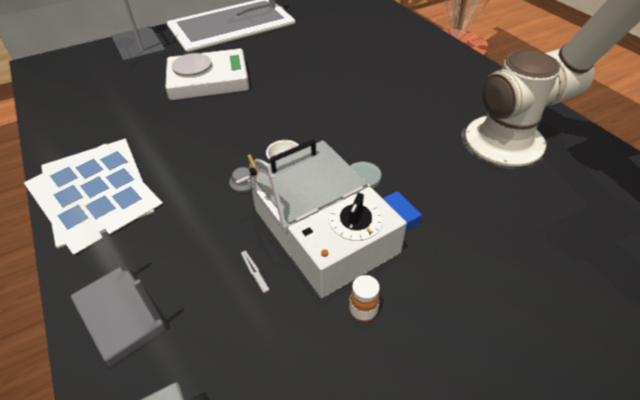

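The top view shows the box near (320,205), with the dial at (288,218), the handle from (371,178) to (374,224) and the quadrant at (345,155). The scene view shows the dial at (356,215), the tab near (370,231) and the index arm near (252,163). I'll enlarge both.

```bash
python3 - <<'E'
from h import *
a=load('top1')['f'][140:260,250:395];b=load('scene1')['f'][135:260,225:415]
r=lambda i,s:cv2.resize(i,None,fx=s,fy=s,interpolation=cv2.INTER_CUBIC)
cv2.imwrite('pics/c1.png',r(a,5)[:600]);cv2.imwrite('pics/c2.png',r(b,4.2))
d=load('top1');e=load('scene1')
for z,u,v in [(144,371,178),(144,374,224),(144,372,201),(139,288,218)]: print(onz(d,u,v,z))
for uv in [(264,251),(385,241),(380,161),(259,169)]: print(onz(d,*uv,100))
E
```

```text
[621.160272   -87.76049874 144.        ]
[514.99155617 -91.1321792  144.        ]
[567.80152265 -88.31099469 144.        ]
[533.1108385  105.16803162 139.        ]
[459.18379504 165.59696552 100.        ]
[ 476.9277752  -120.45459697  100.        ]
[ 668.9313235  -115.33933207  100.        ]
[655.68304333 176.32838918 100.        ]
```

View pics/c1.png

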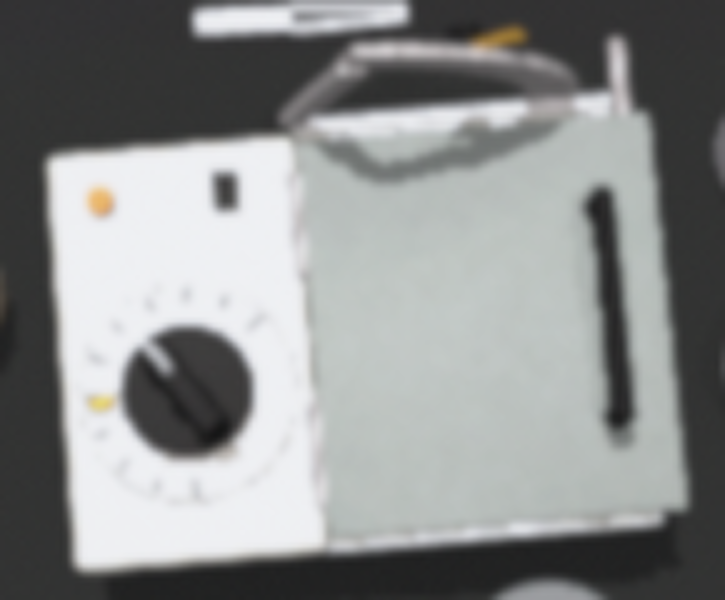

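View pics/c2.png

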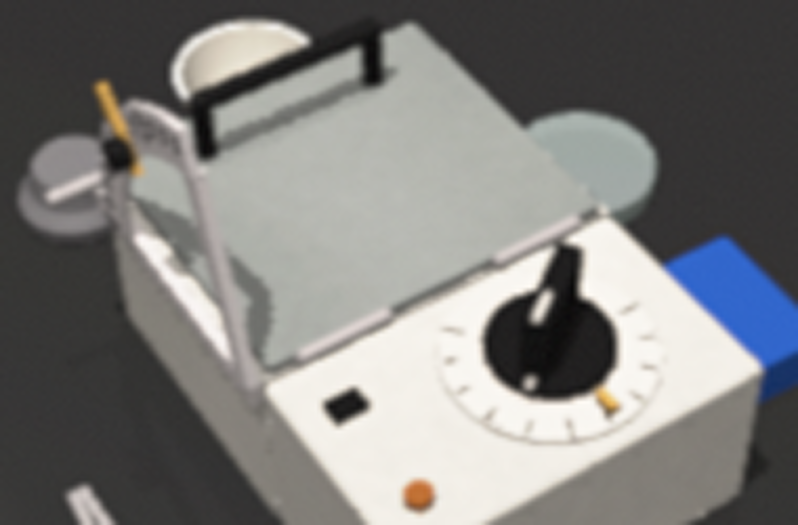

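```bash
cat >> h.py <<'E'
def tri(d,p,e,q):
    o1,r1=ray(d,*p);o2,r2=ray(e,*q)
    s=np.linalg.lstsq(np.c_[r1,-r2],o2-o1,rcond=None)[0]
    a,b=o1+s[0]*r1,o2+s[1]*r2
    return (a+b)/2,np.linalg.norm(a-b)
E
python3 - <<'E'
from h import *
np.set_printoptions(precision=1,suppress=True)
d=load('top1');e=load('scene1')
A=lambda u,v:(250+u/5,140+v/5)
B=lambda u,v:(225+u/4.2,135+v/4.2)
T=lambda n,p,q:print(n,*tri(d,A(*p),e,B(*q)))
T('skirt',(188,392),(551,345));T('tab',(103,403),(606,398));T('barline',(150,350),(542,306))
T('armtip',(525,34),(100,84));T('pin',(615,40),(48,195))
T('handle far',(599,195),(203,100));T('handle near',(620,430),(375,30))
T('hinge far',(297,137),(268,370));T('hinge near',(325,548),(603,210))
c=onz(d,*A(188,392),110);c2=onz(e,*B(551,345),110);print(c,c2)
for nm,dd,cc,t,p in [('top',d,c,onz(d,*A(103,403),109),onz(d,*A(152,348),151)),('scene',e,c2,onz(e,*B(605,396),109),onz(e,*B(531,382),112))]:
    print(nm,t,p,np.degrees([np.arctan2(*(t-cc)[[1,0]]),np.arctan2(*(p-cc)[[1,0]])]))
E
```

```text
skirt [534.7 108.6 104.9] 0.0154960932092765
tab [530.5 148.5 106.3] 0.7316826045027863
barline [550.5 122.1 153.6] 0.13966472053651716
armtip [679.9 -47.9 209.6] 1.5815229582426567
pin [700.1 -99.  106. ] 0.4619635737895217
handle far [618.4 -84.6 144.1] 1.0716138739679588
handle near [513.2 -93.1 138.4] 5.765935027085039
hinge far [655.4  55.4 103.6] 2.2114561092281306
hinge near [461.4  44.2 100.2] 3.3682057951569173
[534.4 108.2 110. ] [537.3 112.1 110. ]
top [530.1 148.4 109. ] [551.7 121.4 151. ] [96.1 37.2]
scene [532.  148.8 109. ] [557.7 127.6 112. ] [98.3 37.1]
```

Request:
servo_tool(commands=[[[0,0.032,0.0242,0,0,0,0],[0,0.032,0.0242,0,0,0,0],[0,0.032,0.0242,0,0,0,0],[0,0.032,0.0242,0,0,0,0],[0,0.032,0.0242,0,0,0,0],[0,0.032,0.0242,0,0,0,0],[0,0.032,0.0242,0,0,0,0],[0,0.032,0.0242,0,0,0,0],[0,0.032,0.0242,0,0,0,0],[0,0.032,0.0242,0,0,0,0]]])

```text
clock: 0.93
position: [419.2, 269.5, 231.2]
ee_rot: [0.989, -0.149, -0.0, 0.0]
contact_force: [1.1, -0.1, -0.3]
gripper_width: 85.3
grasp_force: 0.0
```

Request:
servo_tool(commands=[[[0,0.032,0.0242,0,0,0,0],[0,0.032,0.0242,0,0,0,0],[0,0.032,0.0242,0,0,0,0],[0,0.032,0.0242,0,0,0,0],[0,0.031,0.0242,0,0,0,0],[0,0,0,0,0,0,7],[0,0,0,0,0,0,7],[0,0,0,0,0,0,7],[0,0,0,0,0,0,7],[0,0,0,0,0,0,7]]])

```text
clock: 1.77
position: [534.8, 108.5, 230.7]
ee_rot: [0.897, -0.443, -0.0, 0.0]
contact_force: [0.1, 0.2, 0.0]
gripper_width: 85.3
grasp_force: 0.0
```

Request:
servo_tool(commands=[[[0,0,0,0,0,0,7],[0,0,0,0,0,0,7],[0,0,0,0,0,0,7],[0,0,0,0,0,0,7],[0,0,0,0,0,0,7],[0,0,0,0,0,0,7],[0,0,0,0,0,0,7],[0,0,0,0,0,0,7],[0,0,0,0,0,0,7],[0,0,0,0,0,0,7]]])

```text
clock: 2.6
position: [534.6, 108.7, 230.8]
ee_rot: [-0.481, 0.877, 0.0, -0.001]
contact_force: [0.1, -0.7, -0.0]
gripper_width: 85.7
grasp_force: 0.0
```

Request:
servo_tool(commands=[[[0,0,0,0,0,0,7],[0,0,0,0,0,0,7],[0,0,0,0,0,0,6.5],[0,0,0,0,0,0,0],[0,0,0,0,0,0,0]]])

```text
clock: 3.02
position: [534.8, 108.7, 230.9]
ee_rot: [-0.321, 0.947, -0.0, -0.0]
contact_force: [-0.4, -0.1, 0.9]
gripper_width: 85.5
grasp_force: 0.0
```

```bash
python3 - <<'E'
from h import *
d=snap('wrist','w1');s=arm.read_state();print(s['position'],s['ee_rot'],s['joints'],d['T'])
print(proj(d,[534.5,108.5,112]))
E
```

```text
[534.80927806 108.78557458 231.00735209] [-3.21240630e-01  9.46997545e-01  3.20253723e-06 -3.27476969e-04] [ 4.97761226e-01  2.50750178e-01 -1.87799388e-01 -1.29835635e-04
 -1.13289111e+00 -1.41442390e+00] [[-6.08497577e-01 -7.52860329e-01 -2.50862559e-01  4.70115915e+02]
 [ 7.93555561e-01 -5.77085381e-01 -1.92981954e-01  5.98382826e+01]
 [ 5.19342442e-04 -3.16502430e-01  9.48591557e-01  3.73983988e+02]
 [ 0.00000000e+00  0.00000000e+00  0.00000000e+00  1.00000000e+00]]
[314.24908376 189.93778845]
```

View pics/w1.png

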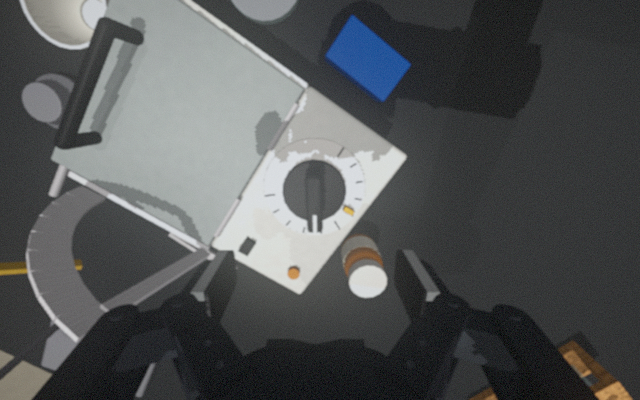

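```bash
python3 - <<'E'
from h import *
crop('w1',255,130,375,250,5,'c3')
E
```

```text
(no output)
```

View pics/c3.png

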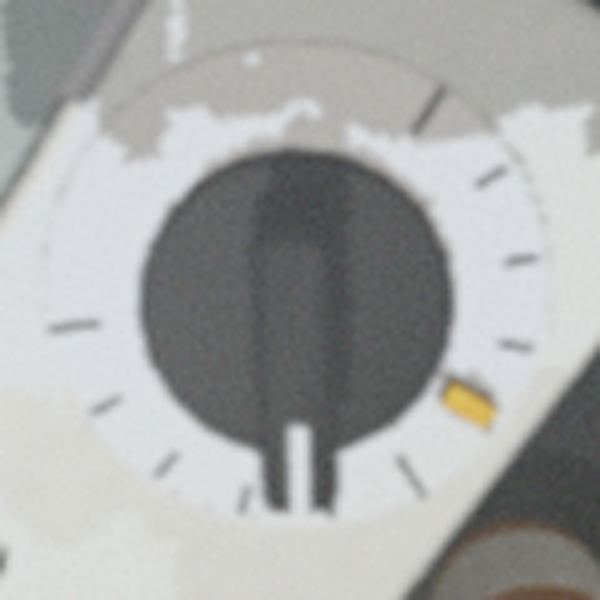

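```bash
python3 - <<'E'
from h import *
np.set_printoptions(precision=1,suppress=True)
d=load('w1');A=lambda u,v:(255+u/5,130+v/5)
cd=onz(d,*A(297,283),103);cs=onz(d,*A(297,305),112);print(cd,cs, 'disc w',np.linalg.norm(onz(d,*A(45,283),103)-onz(d,*A(548,283),103)),'skirt',np.linalg.norm(onz(d,*A(141,305),112)-onz(d,*A(452,305),112)))
p=onz(d,*A(300,510),151);q=onz(d,*A(299,425),151);t=onz(d,*A(469,403),110);ti=onz(d,*A(447,389),110)
an=lambda v:np.degrees(np.arctan2(v[1],v[0]))
c=(cd+cs)/2
print('ptip',p,'tab',t,ti,'r',[np.linalg.norm((x-c)[:2]) for x in(p,q,t,ti)])
print('ang pointer',an(p-cd),an(p-cs),an(p-q),'tab',an(t-cd),an(t-cs),an(ti-c),an(t-ti))
E
```

```text
[533.8 108.1 103. ] [535.3 109.3 112. ] disc w 102.49766741999225 skirt 61.59102839910763
ptip [555.5 125.5 151. ] tab [531.1 150.3 110. ] [531.4 144.8 110. ] r [np.float64(26.831656844044993), np.float64(10.585465803467859), np.float64(41.75209335732054), np.float64(36.229463772934885)]
ang pointer 38.6783262662844 38.74069087347326 38.095878443182656 tab 93.7201423789384 95.8893675299402 94.93479499256617 93.8508792202108
```

Request:
servo_tool(commands=[[[0,0,0,0.035,0,0,-0.9],[0,0,0,0.035,0,0,0],[0,0,0,0.025,0,0,0],[0,0,0,0.0135,0,0,0],[0,0,0,0,0,0,0],[255,0,0,0,0,0,0],[255,0,0,0,0,0,0],[255,0,0,0,0,0,0],[255,0,0,0,0,0,0],[255,0,0,0,0,0,0]]])

```text
clock: 3.9
position: [535.5, 109.1, 123.9]
ee_rot: [-0.328, 0.945, 0.0, 0.001]
contact_force: [-0.4, 0.3, -0.3]
gripper_width: 25.5
grasp_force: 0.0
```

Request:
servo_tool(commands=[[[255,0,0,0,0,0,0],[255,0,0,0,0,0,0],[255,0,0,0,0,0,0],[255,0,0,0,0,0,0]]])

```text
clock: 4.23
position: [535.7, 108.4, 123.9]
ee_rot: [-0.328, 0.945, -0.0, 0.001]
contact_force: [0.5, -5.2, 6.8]
gripper_width: 12.8
grasp_force: 60.7
```

Request:
servo_tool(commands=[[[255,0,0,0,0,0,-4],[255,0,0,0,0,0,-6],[255,0,0,0,0,0,-6],[255,0,0,0,0,0,-6],[255,0,0,0,0,0,-6],[255,0,0,0,0,0,-6],[255,0,0,0,0,0,-6],[255,0,0,0,0,0,-6],[255,0,0,0,0,0,-6],[255,0,0,0,0,0,-4.5]]])

```text
clock: 5.07
position: [536.1, 108.1, 123.9]
ee_rot: [0.737, -0.676, 0.001, -0.0]
contact_force: [3.9, -5.2, 5.3]
gripper_width: 13.0
grasp_force: 60.6
```

Request:
servo_tool(commands=[[[255,0,0,0,0,0,0],[255,0,0,0,0,0,0],[255,0,0,0,0,0,0]]])

```text
clock: 5.32
position: [536.0, 108.2, 123.8]
ee_rot: [0.736, -0.677, 0.001, -0.0]
contact_force: [2.7, -4.9, 5.2]
gripper_width: 13.0
grasp_force: 60.6
```

```bash
python3 - <<'E'
from h import *
d=snap('wrist','w2');s=arm.read_state();print(s['position'],s['ee_rot'],s['joints'],s['wrist_torque'])
u=proj(d,[534.6,108.7,112]);print(u)
crop('w2',int(u[0])-60,int(u[1])-60,int(u[0])+60,int(u[1])+60,5,'c4')
E
```

```text
[536.07093388 108.15993625 123.85118768] [ 7.35879395e-01 -6.77111590e-01  1.11917236e-03 -3.97987059e-04] [ 0.49668216  0.35633539 -0.3344935   0.00241528 -0.87849    -0.41508827] [-1.59214523 -0.57762523  0.05102495]
[317.3016854 241.6251879]
```

View pics/w2.png

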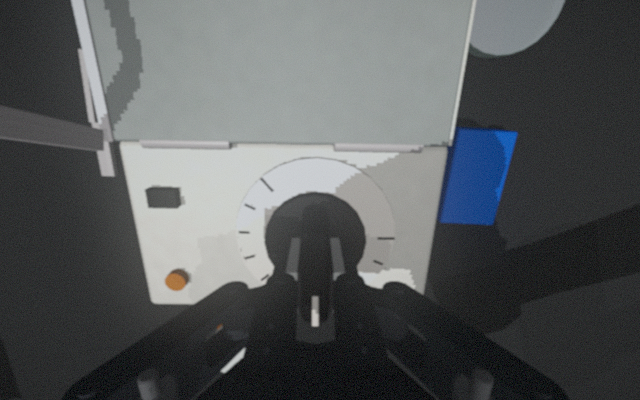

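The dial bar is gripped at (315,290), but the fingers hide the tab. I'll release, raise the arm and check.

Request:
servo_tool(commands=[[[0,0,0,0,0,0,0],[0,0,0,0,0,0,0],[0,0,0,0,0,0,0],[0,0,0,0,0,0,0],[0,0,0,-0.02,0,0,0],[0,0,0,-0.03,0,0,0],[0,0,0,-0.03,0,0,0],[0,0,0,-0.03,0,0,0],[0,0,0,0,0,0,0],[0,0,0,0,0,0,0]]])

```text
clock: 6.2
position: [535.6, 109.6, 234.6]
ee_rot: [0.736, -0.677, 0.001, -0.002]
contact_force: [-0.6, -0.1, -0.8]
gripper_width: 85.7
grasp_force: 0.0
```

```bash
python3 - <<'E'
from h import *
d=snap('wrist','w3')
u=proj(d,[534.6,108.7,112]).astype(int);print(u)
crop('w3',u[0]-60,u[1]-60,u[0]+60,u[1]+60,5,'c5')
E
```

```text
[316 187]
```

View pics/c5.png

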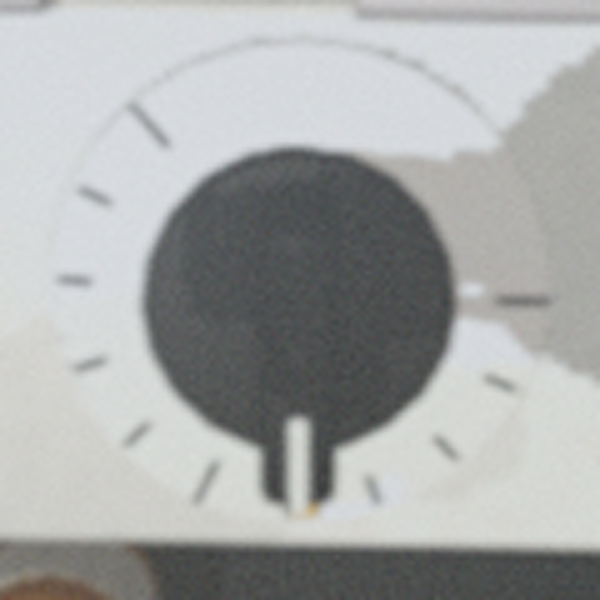

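The brass tab shows only as a sliver at (308,510), hidden behind the bar end. I'll shift the camera outward to see it directly.

Request:
servo_tool(commands=[[[0,-0.03,0,0,0,0,0],[0,-0.035,0,0,0,0,0],[0,-0.035,0,0,0,0,0],[0,0,0,0,0,0,0],[0,0,0,0,0,0,0]]])

```text
clock: 6.67
position: [525.6, 209.8, 230.6]
ee_rot: [0.737, -0.676, -0.001, 0.002]
contact_force: [0.6, -0.5, -0.7]
gripper_width: 85.1
grasp_force: 0.0
```

```bash
python3 - <<'E'
from h import *
d=snap('wrist','w4')
u=proj(d,[534.6,118.7,112]).astype(int);print(u)
x0,y0=u[0]-50,max(u[1]-50,0);print(x0,y0)
crop('w4',x0,y0,u[0]+50,y0+100,6,'c6')
E
```

```text
[313  91]
263 41
```

View pics/c6.png

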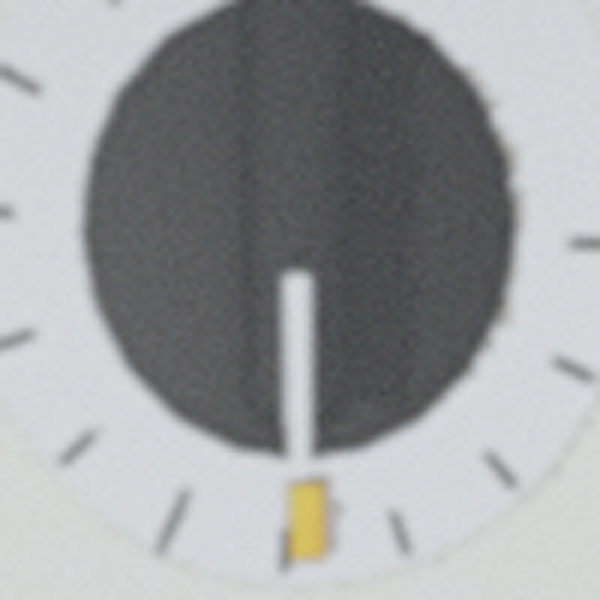

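```bash
python3 - <<'E'
from h import *
np.set_printoptions(precision=1,suppress=True)
d=load('w4');A=lambda u,v:(263+u/6,41+v/6)
cs=onz(d,*A(300.5,228),112);p=onz(d,*A(300,452),112);q=onz(d,*A(297.5,275),151)
t=onz(d,*A(308.5,522),110);ti=onz(d,*A(309,484),110);to=onz(d,*A(308,559),110)
an=lambda v:np.degrees(np.arctan2(v[1],v[0]))
print(cs,p,q,t,'r',[np.linalg.norm((x-cs)[:2]) for x in(p,q,t,ti,to)])
c=np.array([534.6,108.7,0])
for k in (cs,c): print([an(x-k) for x in(p,q,t,ti,to)])
# hsv brass centroid
f=cv2.cvtColor(d['f'][41:141,263:363],cv2.COLOR_BGR2HSV);m=cv2.inRange(f,(15,110,80),(35,255,255));y,x=np.where(m);print(x.mean()*6+3,y.mean()*6+3,len(x))
E
```

```text
[535.4 108.7 112. ] [532.9 140.  112. ] [535.  117.3 151. ] [530.8 150.3 110. ] r [np.float64(31.311057004318847), np.float64(8.527545685021817), np.float64(41.801964315875075), np.float64(36.13062479893941), np.float64(47.40242385471816)]
[np.float64(94.61007173563166), np.float64(92.94446386680727), np.float64(96.43491434136905), np.float64(96.80772650313506), np.float64(96.15189681419754)]
[np.float64(93.06945131729812), np.float64(87.31021399196794), np.float64(95.28167332992291), np.float64(95.47359488246916), np.float64(95.13483673996632)]
308.28000000000003 520.92 50
```

The tab reads about 96° and the pointer about 94.5°, so the dial needs roughly 2° more. I'll regrip and nudge it.

Request:
servo_tool(commands=[[[0,0.035,-0.001,0,0,0,0],[0,0.035,0,0,0,0,0],[0,0.032,0,0,0,0,0],[0,0,0,0.03,0,0,0],[0,0,0,0.04,0,0,0],[0,0,0,0.03,0,0,0],[0,0,0,0.007,0,0,0],[0,0,0,0,0,0,0],[255,0,0,0,0,0,0],[255,0,0,0,0,0,0]]])

```text
clock: 7.55
position: [537.6, 107.3, 127.9]
ee_rot: [0.736, -0.677, 0.001, -0.002]
contact_force: [-0.5, 0.1, 0.7]
gripper_width: 63.7
grasp_force: 0.0
```

Request:
servo_tool(commands=[[[255,0,0,0,0,0,0],[255,0,0,0,0,0,0],[255,0,0,0,0,0,0],[255,0,0,0,0,0,0],[255,0,0,0,0,0,0],[255,0,0,0,0,0,0],[255,0,0,0,0,0,-1],[255,0,0,0,0,0,-0.8],[255,0,0,0,0,0,0],[255,0,0,0,0,0,0]]])

```text
clock: 8.38
position: [536.4, 107.2, 126.8]
ee_rot: [0.746, -0.665, 0.0, -0.0]
contact_force: [-1.9, 0.7, 5.5]
gripper_width: 12.8
grasp_force: 59.4
```

Request:
servo_tool(commands=[[[0,0,0,0,0,0,0],[0,0,0,0,0,0,0],[0,0,0,0,0,0,0],[0,0,0,0,0,0,0],[0,0,0,-0.02,0,0,0],[0,0,0,-0.03,0,0,0],[0,0,0,-0.03,0,0,0],[0,0,0,-0.03,0,0,0],[0,-0.03,0,0,0,0,0],[0,-0.035,0,0,0,0,0]]])

```text
clock: 9.22
position: [529.8, 171.2, 238.4]
ee_rot: [0.745, -0.667, 0.001, -0.003]
contact_force: [0.7, 0.3, -0.4]
gripper_width: 85.4
grasp_force: 0.0
```

Request:
servo_tool(commands=[[[0,-0.035,0,0,0,0,0],[0,0,0,0,0,0,0],[0,0,0,0,0,0,0]]])

```text
clock: 9.47
position: [524.4, 207.7, 235.3]
ee_rot: [0.747, -0.665, -0.0, 0.0]
contact_force: [0.1, -0.3, 0.1]
gripper_width: 85.3
grasp_force: 0.0
```

```bash
python3 - <<'E'
from h import *
d=snap('wrist','w5')
g=d['frame']; f=cv2.cvtColor(g,cv2.COLOR_BGR2HSV)
u=proj(d,[534.6,108.7,112]);print('centre pix',u)
x0,y0=int(u[0])-50,40
h=f[y0:y0+100,x0:x0+100]
m=cv2.inRange(h,(15,110,80),(35,255,255));y,x=np.where(m);print('tab',x.mean()+x0,y.mean()+y0,len(x))
# white line per row; dark skirt extents
gr=cv2.cvtColor(g,cv2.COLOR_BGR2GRAY).astype(int)
for r in range(70,126,4):
    row=gr[r]; dk=np.where(row[x0:x0+100]<130)[0]+x0
    l=np.arange(int(u[0])-8,int(u[0])+9); w=np.clip(row[l]-120,0,None); print(r,dk.min() if len(dk) else 0,dk.max() if len(dk) else 0,(w*l).sum()/w.sum() if w.sum() else None)
d4=load('w4');print('old centre',proj(d4,[534.6,108.7,112]))
E
```

```text
centre pix [316.45898103  81.55633951]
tab 314.5 129.10416666666669 48
70 282 349 None
74 281 349 None
78 281 350 None
82 281 349 None
86 281 349 None
90 282 348 314.74626865671644
94 283 347 314.6831168831169
98 285 345 314.671875
102 287 343 314.7191601049869
106 290 340 314.6795865633075
110 294 336 314.7113402061856
114 300 330 314.75714285714287
118 0 0 316.3656957928803
122 0 0 316.0993227990971
old centre [314.04810931  79.02877563]
```

The dial is set: line, tab and skirt centre all agree to within 0.3 px (tab x 314.5, line x 314.6 extrapolated). Next I'll move to the lid handle.

Request:
servo_tool(commands=[[[0,0.0375,-0.001,0,0,0,0],[0,0.0375,-0.001,0,0,0,0],[0,0.0375,-0.001,0,0,0,0],[0,0.0375,-0.001,0,0,0,0],[0,0.0375,-0.001,0,0,0,0],[0,0.0375,-0.001,0,0,0,0],[0,0.0375,-0.001,0,0,0,0],[0,0.037,-0.001,0,0,0,0],[0,0,0,0,0,0,7],[0,0,0,0,0,0,7]]])

```text
clock: 10.35
position: [566.0, -94.1, 235.3]
ee_rot: [-0.655, 0.756, 0.0, -0.0]
contact_force: [0.0, 0.4, -0.0]
gripper_width: 85.4
grasp_force: 0.0
```

Request:
servo_tool(commands=[[[0,0,0,0,0,0,7],[0,0,0,0,0,0,7],[0,0,0,0,0,0,7],[0,0,0,0,0,0,7],[0,0,0,0,0,0,7],[0,0,0,0,0,0,7],[0,0,0,0,0,0,7],[0,0,0,0,0,0,7],[0,0,0,0,0,0,7],[0,0,0,0,0,0,7]]])

```text
clock: 11.18
position: [566.1, -91.7, 235.6]
ee_rot: [-0.105, 0.994, -0.0, -0.0]
contact_force: [-0.2, 0.5, -0.3]
gripper_width: 85.4
grasp_force: 0.0
```

Request:
servo_tool(commands=[[[0,0,0,0,0,0,7],[0,0,0,0,0,0,3],[0,0,0,0,0,0,0],[0,0,0,0,0,0,0]]])

```text
clock: 11.52
position: [566.3, -91.3, 235.7]
ee_rot: [-0.022, 1.0, -0.0, -0.0]
contact_force: [0.1, -0.1, 0.0]
gripper_width: 85.1
grasp_force: 0.0
```

```bash
python3 - <<'E'
from h import *
np.set_printoptions(precision=3,suppress=True)
d=snap('wrist','w6');s=arm.read_state();r=R.from_quat(s['ee_rot']).as_matrix()
print(s['position'],s['joints'],np.degrees(np.arctan2(r[1,0],r[0,0])))
for p in [(615,-86,144),(519,-92,144)]: print(proj(d,p))
E
```

```text
[566.395 -91.15  235.745] [ 0.123  0.295 -0.114  0.    -1.162 -1.649] -177.46176702583475
[317.539 248.184]
[315.785 146.662]
```

View pics/w6.png

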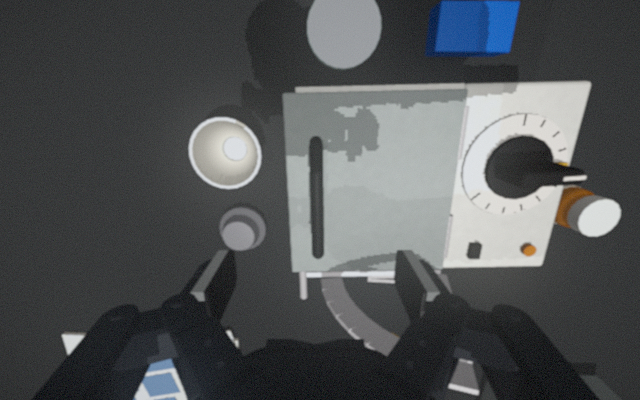

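The handle runs from (316,138) to (318,257), as predicted. I'll descend and grip it.

Request:
servo_tool(commands=[[[0,0,0.002,0.03,0,0,-0.5],[0,0,0,0.04,0,0,0],[0,0,0,0.03,0,0,0],[0,0,0,0.0085,0,0,0],[0,0,0,0,0,0,0],[255,0,0,0,0,0,0],[255,0,0,0,0,0,0],[255,0,0,0,0,0,0],[255,0,0,0,0,0,0],[255,0,0,0,0,0,0]]])

```text
clock: 12.4
position: [567.3, -88.3, 128.6]
ee_rot: [-0.026, 1.0, 0.0, 0.001]
contact_force: [0.4, -0.3, -0.3]
gripper_width: 25.3
grasp_force: 0.0
```

Request:
servo_tool(commands=[[[255,0,0,0,0,0,0],[255,0,0,0,0,0,0],[255,0,0,0,0,0,0],[255,0,0,0,0,0,0],[255,0,0,0,0,0,0]]])

```text
clock: 12.82
position: [567.1, -89.8, 128.4]
ee_rot: [-0.027, 1.0, -0.001, 0.001]
contact_force: [-1.0, -5.5, 2.8]
gripper_width: 10.0
grasp_force: 58.4
```

```bash
python3 - <<'E'
from h import *
np.set_printoptions(precision=3,suppress=True)
s=arm.read_state();print(s)
# index arm angle: project model into top1/scene1: arm strip from r=106..150 about hinge in quadrant plane
d=load('top1');e=load('scene1')
A=lambda u,v:(250+u/5,140+v/5)
B=lambda u,v:(225+u/4.2,135+v/4.2)
for n,im,s in (('inner',None,None),):
  print('arm inner',tri(d,A(473,43),e,B(138,174)),'tip',tri(d,A(525,34),e,B(100,84)))
for dd,k in((d,'top'),(e,'scene')):
  f=cv2.cvtColor(dd['f'],cv2.COLOR_BGR2HSV)
  x0,y0,x1,y1=(335,140,360,155) if k=='top' else (243,150,262,180)
  m=cv2.inRange(f[y0:y1,x0:x1],(12,110,90),(35,255,255));y,x=np.where(m)
  print(k,len(x),sorted(zip(x+x0,y+y0)))
E
```

```text
{'clock': 12.8167, 'joints': array([ 0.126,  0.393, -0.262,  0.003, -0.915, -1.645]), 'joint_vel': array([ 0.   ,  0.001, -0.001, -0.002,  0.001, -0.002]), 'joint_efforts': array([  2.793, -35.771,  15.755,   2.13 ,   0.165,  -0.14 ]), 'position': array([567.1  , -89.841, 128.397]), 'ee_rot': array([-0.027,  1.   , -0.001,  0.001]), 'contact_force': array([-0.976, -5.486,  2.757]), 'wrist_torque': array([-1.447,  0.039,  0.153]), 'grasp_force': 58.445228934288025, 'gripper_width': 9.969278799154456}
arm inner (array([680.453, -24.836, 174.157]), np.float64(9.86634219692917)) tip (array([679.883, -47.88 , 209.622]), np.float64(1.5815229582426567))
top 29 [(np.int64(345), np.int64(147)), (np.int64(346), np.int64(147)), (np.int64(346), np.int64(148)), (np.int64(347), np.int64(147)), (np.int64(347), np.int64(148)), (np.int64(348), np.int64(146)), (np.int64(348), np.int64(147)), (np.int64(348), np.int64(148)), (np.int64(349), np.int64(146)), (np.int64(349), np.int64(147)), (np.int64(349), np.int64(148)), (np.int64(350), np.int64(146)), (np.int64(350), np.int64(147)), (np.int64(350), np.in
[... 1592 characters left out ...]
.int64(252), np.int64(160)), (np.int64(252), np.int64(161)), (np.int64(252), np.int64(162)), (np.int64(252), np.int64(163)), (np.int64(252), np.int64(164)), (np.int64(252), np.int64(165)), (np.int64(252), np.int64(166)), (np.int64(253), np.int64(162)), (np.int64(253), np.int64(163)), (np.int64(253), np.int64(164)), (np.int64(253), np.int64(165)), (np.int64(253), np.int64(166)), (np.int64(253), np.int64(167)), (np.int64(254), np.int64(164)), (np.int64(254), np.int64(165)), (np.int64(254), np.int64(166)), (np.int64(254), np.int64(167)), (np.int64(254), np.int64(168)), (np.int64(256), np.int64(174)), (np.int64(256), np.int64(175)), (np.int64(257), np.int64(174)), (np.int64(257), np.int64(175))]
```

Request:
servo_tool(commands=[[[255,0,0.0009,-0.00487,2,0,0],[255,0,0.0009,-0.00487,2,0,0],[255,0,0.0009,-0.00487,2,0,0],[255,0,0.0009,-0.00487,2,0,0],[255,0,0.0009,-0.00487,2,0,0],[255,0,0,0,0,0,0]]])

```text
clock: 13.32
position: [566.6, -83.4, 152.9]
ee_rot: [-0.028, 0.996, -0.09, 0.003]
contact_force: [1.4, -9.1, 1.2]
gripper_width: 10.2
grasp_force: 59.2
```

```bash
cat >> h.py <<'E'
def lidang():
    s=arm.read_state();r=R.from_quat(s['ee_rot']).as_matrix();p=s['position']
    hp=p-15.6*r[:,2]; yb=np.array([-.053,.9986,0]);xb=np.array([.9986,.053,0])
    dv=hp-np.array([559.7,50,105]);a=-dv@yb;z=dv[2]
    print('pos',p,'handle r',np.hypot(a,z),'x',dv@xb,'lid from pos',np.degrees(np.arctan2(z,a)-np.arctan2(39,140)),'tool tilt',np.degrees(np.arctan2(-r[:,2]@yb,-r[2,2])),'F',s['contact_force'],'M',s['wrist_torque'],'j',s['joints'],s['gripper_width'],s['clock'])
E
python3 - <<'E'
from h import *
np.set_printoptions(precision=2,suppress=True)
lidang()
E
```

```text
pos [566.63 -83.36 152.94] handle r 145.26836996465335 x -0.1640939159583123 lid from pos 10.260792411525463 tool tilt 10.289750377854185 F [ 1.39 -9.12  1.19] M [-2.21 -0.46  0.14] j [ 0.23  0.36 -0.34  0.22 -0.91 -1.88] 10.185652147335515 13.3167
```

Request:
servo_tool(commands=[[[255,0,0.0009,-0.00487,2,0,0],[255,0,0.0009,-0.00487,2,0,0],[255,0,0.0009,-0.00487,2,0,0],[255,0,0.0009,-0.00487,2,0,0],[255,0,0.0009,-0.00487,2,0,0],[255,0,0.0009,-0.00487,2,0,0],[255,0,0.0009,-0.00487,2,0,0],[255,0,0.0009,-0.00487,2,0,0],[255,0,0.0009,-0.00487,2,0,0],[255,0,0,0,0,0,0]]])

```text
clock: 14.15
position: [565.1, -61.9, 192.0]
ee_rot: [-0.026, 0.969, -0.244, 0.006]
contact_force: [1.0, -7.1, 5.0]
gripper_width: 9.7
grasp_force: 59.5
```

Request:
servo_tool(commands=[[[255,0,0.0009,-0.00487,2,0,0],[255,0,0.0009,-0.00487,2,0,0],[255,0,0.0009,-0.00487,2,0,0],[255,0,0.0009,-0.00487,2,0,0],[255,0,0.0009,-0.00487,2,0,0],[255,0,0.0009,-0.00487,2,0,0],[255,0,0.0009,-0.00487,2,0,0],[255,0,0,0,0,0,0],[255,0,0,0,0,0,0],[255,0,0,0,0,0,0]]])

```text
clock: 14.98
position: [563.5, -38.0, 216.3]
ee_rot: [-0.024, 0.933, -0.359, 0.009]
contact_force: [-0.6, -5.1, 5.5]
gripper_width: 9.7
grasp_force: 59.6
```

```bash
python3 - <<'E'
from h import *
np.set_printoptions(precision=2,suppress=True)
lidang()
for k in ('top','scene'):
  d=snap(k,k+'2')
  for th in (40,42,44,46,48):
    t=np.radians(th);yb=np.array([-.053,.9986,0]);xb=np.array([.9986,.053,0])
    h0=np.array([559.7,50,105])
    P=lambda r,X:proj(d,h0+X*xb+r*(-yb*np.cos(t)+np.array([0,0,np.sin(t)])))
    print(k,th,'tip',P(150,114),'inner',P(106,114),'pin',P(158,135),'pinbase',P(158,100))
  c=proj(d,[685,-48,209]).astype(int); x0,y0=c-[22,16]
  g=d['frame'][y0:y0+32,x0:x0+44].astype(int); h=cv2.cvtColor(d['frame'][y0:y0+32,x0:x0+44],cv2.COLOR_BGR2HSV)
  br=cv2.inRange(h,(12,110,90),(35,255,255))>0
  print(x0,y0)
  gg=g.mean(2)
  for i in range(32): print('%3d '%(y0+i)+''.join('#' if br[i,j] else ' .:-=+*%@@'[int(gg[i,j]//26)] for j in range(44)))
E
```

```text
pos [563.51 -38.03 216.27] handle r 145.32831961624225 x -0.8401711594469907 lid from pos 42.13705309742568 tool tilt 42.116571596676614 F [-0.58 -5.14  5.45] M [-0.63  0.23 -0.05] j [ 0.5   0.38 -0.48  0.71 -1.19 -2.45] 9.703888092676019 14.9833
top 40 tip [359.52 147.95] inner [343.69 151.78] pin [361.68 137.88] pinbase [363.02 153.5 ]
top 42 tip [358.09 147.68] inner [342.67 151.6 ] pin [360.19 137.55] pinbase [361.52 153.23]
top 44 tip [356.59 147.41] inner [341.6  151.43] pin [358.61 137.23] pinbase [359.94 152.97]
top 46 tip [355.01 147.16] inner [340.48 151.27] pin [356.95 136.93] pinbase [358.28 152.73]
top 48 tip [353.36 146.93] inner [339.32 151.12] pin [355.21 136.65] pinbase [356.54 152.5 ]
332 128
128 ::::::::::::::::::::::::::::::::::::::::::::
129 ::::::::::::::::::::::::::::::::::::::::::::
130 ::::::::::::::::::::::::::::::::::::::::::::
131 ::::::::::::::::::::::::::::::::::::::::::::
132 ::::::::::::::::::::::::::::::::::::::::::::
133 ::::::::::::::::::::::::::::::::::::::::::::
134 ::::::::::::::::::::::::::::::::::::::::::::
135 :::::::::::::::::::::::::::::::::
[... 2538 characters left out ...]
:..::-+*******
158 :::.:::::::::::::.:.:.:::#####:::---+*******
159 ::::::::::::::::::::::::::####:-=+++********
160 ::::::::::::::::::::.:::::####==++**%%%%%***
161 ::::::::::::::::::::::::::####+++==+*%%@@%**
162 :::::::::::::::::::::::::::####+==-==+*%@@@%
163 :::::::::::::::.:::::::::::-###+=---===+*@@@
164 :::::::::::::::::.::::::::-==###=-----==+*@@
165 ::::::::::::::.:::::::::.:-==###+===---==+*%
166 ::::::::::::::::::::::::::--=###====---=-=++
167 :::::::::::::::----==---::----##====---=====
168 ::::::::::.::--=+++++++==--:...#-========-==
169 ::::::::::::-=+++++++++++=:.....:===========
170 :::::::::::-=++++++++++++=:.....:-=+++++====
171 .:::::::::-=+++++++++++++=-......:======+++=
```

```bash
python3 - <<'E'
from h import *
np.set_printoptions(precision=1,suppress=True)
yb=np.array([-.053,.9986,0]);xb=np.array([.9986,.053,0]);h0=np.array([559.7,50,105])
def P(d,r,X,th):
    t=np.radians(th);return proj(d,h0+X*xb+r*(-yb*np.cos(t)+np.array([0,0,np.sin(t)])))
d=load('w1')
for th in (40,44,48): print('w1',th,'tip',P(d,150,114,th),'in',P(d,106,114,th))
print('pin0 model end/base',P(d,158,135,0),P(d,158,100,0))
f=cv2.cvtColor(d['f'],cv2.COLOR_BGR2HSV)
m=cv2.inRange(f[240:300,0:110],(12,90,80),(35,255,255))
for c in range(0,110,5):
    y=np.where(m[:,c])[0]
    if len(y): print(c,y.mean()+240,len(y))
x=np.where(m.any(0))[0];print('cols',x.min(),x.max())
w=snap('wrist','w7')
f=cv2.cvtColor(w['frame'],cv2.COLOR_BGR2HSV);m=cv2.inRange(f,(12,110,80),(35,255,255))
n,l,st,ce=cv2.connectedComponentsWithStats(m);print([ (s,c) for s,c in zip(st[1:],ce[1:]) if s[4]>20])
for th in (42,44,46): print('w7',th,P(w,150,114,th),P(w,106,114,th),P(w,158,135,th),P(w,158,100,th))
E
```

```text
w1 40 tip [ -2.7 246.1] in [ 77.5 250.1]
w1 44 tip [ -4.5 256.9] in [ 78.  256.6]
w1 48 tip [ -4.8 268.5] in [ 79.3 263.4]
pin0 model end/base [ 51.  193.9] [ 62.3 166.1]
0 269.0 13
5 268.5 12
10 268.5 12
15 268.0 13
20 267.5 12
25 268.0 11
75 263.5 8
80 264.5 10
cols 0 82
[(array([  0,   0,  27,  26, 551], dtype=int32), array([11.4, 12.1])), (array([   0,   34,   68,  141, 4145], dtype=int32), array([26.5, 93.4])), (array([   0,  180,  137,  130, 7626], dtype=int32), array([ 48.3, 245.5])), (array([134, 225,   9,   7,  28], dtype=int32), array([137.9, 228.2])), (array([134, 232,  18,  27, 102], dtype=int32), array([144.5, 243.6]))]
w7 42 [302.2 364.1] [357.5 364.1] [292.8 383.5] [291.6 350.5]
w7 44 [302.  370.1] [358.2 368.3] [292.4 390.1] [291.2 356.6]
w7 46 [302.  376.3] [359.2 372.6] [292.2 397. ] [290.9 363. ]
```

```bash
python3 - <<'E'
from h import *
from scipy.optimize import minimize
np.set_printoptions(precision=2,suppress=True)
yb=np.array([-.053,.9986,0]);xb=np.array([.9986,.053,0]);h0=np.array([559.7,50,105])
def W(r,q,X,th):
    t=np.radians(th);u=-yb*np.cos(t)+np.array([0,0,np.sin(t)]);n=yb*np.sin(t)+np.array([0,0,np.cos(t)])
    return h0+X*xb+r*u+q*n
S=8
def soft(d,box,X,th,off,r0,r1):
    x0,y0,x1,y1=box
    pts=np.array([proj(d,W(r,q,X,th)) for r,q in((r0,-3.5),(r1,-3.5),(r1,3.5),(r0,3.5))])+off+0.5-[x0,y0]
    m=np.zeros(((y1-y0)*S,(x1-x0)*S),np.uint8);cv2.fillPoly(m,[np.round(pts*S).astype(int)],255)
    m=cv2.GaussianBlur(m,(0,0),0.6*S);return cv2.resize(m,(x1-x0,y1-y0),interpolation=cv2.INTER_AREA)/255.
def brass(d):
    f=d['f'].astype(float);return np.clip((f[...,2]-f[...,0])/1.,0,None)
D={'top1':(340,138,362,156),'scene1':(240,148,262,180),'w1':(0,250,26,285)}
B={}
for k,b in D.items():
    d=load(k);g=brass(d)[b[1]:b[3],b[0]:b[2]];B[k]=np.clip(g/np.percentile(g,97),0,1.1)
L={k:load(k) for k in D}
r0={'top1':129,'scene1':106,'w1':106}
def cost(p,ks,offs=True):
    th,X=p[:2];c=0
    for i,k in enumerate(ks):
        o=p[2+2*i:4+2*i]
        s=soft(L[k],D[k],X,th,np.array(o),r0[k],150)
        w=1.0
        c+=((s-B[k])**2).sum()/ (B[k]**2).sum()+0.02*np.sum(np.array(o)**2)/(4 if k=='w1' else 1)
    return c
for ks in (['top1','scene1','w1'],['top1','w1'],['top1','scene1'],['w1','scene1']):
  best=None
  for th in (43,45,47,49):
    for X in (108,114,120):
      r=minimize(cost,[th,X]+[0]*2*len(ks),args=(ks,),method='Nelder-Mead',options=dict(initial_simplex=None,maxiter=250,xatol=.02,fatol=1e-4))
      if best is None or r.fun<best.fun: best=r
  print(ks,best.x,best.fun)
# pin bias check in w1/top1/scene1: bright line
for k in D: print(k,'pin model',proj(L[k],W(158,0,135,0)),proj(L[k],W(158,0,105,0)))
for X in(110,118): print('w1 X',X,proj(L['w1'],W(140,0,X,46)))
E
```

```text
['top1', 'scene1', 'w1'] [ 48.07 115.97  -0.    -0.     0.    -0.     0.     0.  ] 1.2055114165135756
['top1', 'w1'] [ 48.11 115.96  -0.    -0.     0.    -0.  ] 0.7453908410198796
['top1', 'scene1'] [ 48.06 115.97   0.     0.    -0.    -0.  ] 0.9977566335602626
['w1', 'scene1'] [ 48.18 115.79   0.     0.    -0.    -0.  ] 0.6581579600449343
top1 pin model [373.63 146.84] [374.71 159.08]
scene1 pin model [235.07 181.78] [247.98 176.37]
w1 pin model [ 51.04 193.93] [ 60.64 170.19]
w1 X 110 [ 18.45 257.76]
w1 X 118 [ 15.17 266.06]
```

```bash
cat > fit.py <<'E'
from h import *
from scipy.optimize import minimize
np.set_printoptions(precision=2,suppress=True)
yb=np.array([-.053,.9986,0]);xb=np.array([.9986,.053,0]);h0=np.array([559.7,50,105])
def W(r,q,X,th):
    t=np.radians(th);u=-yb*np.cos(t)+np.array([0,0,np.sin(t)]);n=yb*np.sin(t)+np.array([0,0,np.cos(t)])
    return h0+X*xb+r*u+q*n
S=8
def soft(d,box,quad,off,sig=.7):
    x0,y0,x1,y1=box
    pts=np.array([proj(d,q) for q in quad])+off+0.5-[x0,y0]
    m=np.zeros(((y1-y0)*S,(x1-x0)*S),np.uint8);cv2.fillPoly(m,[np.round(pts*S*16).astype(np.int32)],255,shift=4)
    m=cv2.GaussianBlur(m,(0,0),sig*S);return cv2.resize(m,(x1-x0,y1-y0),interpolation=cv2.INTER_AREA)/255.
def resid(s,b): # free gain+bias
    A=np.c_[s.ravel(),np.ones(s.size)];x=np.linalg.lstsq(A,b.ravel(),rcond=None)[0];return ((A@x-b.ravel())**2).sum()/((b-b.mean())**2).sum()
def pinq(d,th,Xe):  # strip facing camera
    a,b=W(158,0,100,th),W(158,0,Xe,th);c=np.cross(b-a,d['T'][:3,3]-a);c*=4/np.linalg.norm(c);return [a-c,a+c,b+c,b-c]
def pinoff(k,th,box):
    d=load(k);g=d['f'].astype(float).mean(2)[box[1]:box[3],box[0]:box[2]]
    f=lambda p:resid(soft(d,box,pinq(d,th,p[2]),p[:2]),g)+.002*(p[:2]**2).sum()
    r=minimize(f,[0,0,135],method='Nelder-Mead',options=dict(initial_simplex=[[0,0,135],[2,0,135],[0,2,135],[0,0,140]]));return r.x,r.fun
def armfit(k,box,r0,off,X,lo=40,hi=54):
    d=load(k);f=d['f'].astype(float);b=np.clip(f[...,2]-f[...,0],0,None)[box[1]:box[3],box[0]:box[2]]
    ths=np.arange(lo,hi,.25);c=[resid(soft(d,box,[W(r,q,X,t) for r,q in((r0,-3.5),(150,-3.5),(150,3.5),(r0,3.5))],off),b) for t in ths]
    return ths[np.argmin(c)],min(c)
E
python3 - <<'E'
from fit import *
print('top1 pin',o1:=pinoff('top1',0,(366,142,382,156)))
print('top2 pin',o2:=pinoff('top2',42.13,(355,134,370,147)))
print('scene1 pin',pinoff('scene1',0,(228,170,243,190)))
print('scene2 pin',pinoff('scene2',42.13,(230,144,246,160)))
print('w1 pin',pinoff('w1',0,(40,168,75,210)))
for off in ([0,0],[o1[0][0],0],[o2[0][0],0],[-1,0]):
  for X in(112,116): print('top',off,X,[armfit('top1',(349,140,362,154),r,np.array(off),X) for r in (115,)])
for off in ([0,0],[0,2],[0,-2]):
  for X in(112,116): print('w1',off,X,armfit('w1',(0,250,26,285),106,np.array(off),X))
for off in ([0,0],):
  for X in(110,112,114,116,118): print('scene',X,armfit('scene1',(240,148,262,170),106,np.array(off),X,30,60))
E
```

```text
top1 pin (array([ -1.06,  -0.04, 134.15]), np.float64(0.016263465677876204))
top2 pin (array([ -1.22,   0.1 , 134.35]), np.float64(0.013132182111451108))
scene1 pin (array([  0.13,  -0.41, 133.27]), np.float64(0.6466336543596172))
scene2 pin (array([  0.6 ,   0.07, 134.65]), np.float64(0.024089967510066614))
w1 pin (array([  0.98,   0.4 , 136.12]), np.float64(0.5266899752947064))
top [0, 0] 112 [(np.float64(50.75), np.float64(0.6452733313105231))]
top [0, 0] 116 [(np.float64(47.75), np.float64(0.13940460799156867))]
top [np.float64(-1.0623013437570121), 0] 112 [(np.float64(49.75), np.float64(0.6880971724163917))]
top [np.float64(-1.0623013437570121), 0] 116 [(np.float64(46.5), np.float64(0.15245072650975264))]
top [np.float64(-1.222842897581713), 0] 112 [(np.float64(49.75), np.float64(0.6964512891336674))]
top [np.float64(-1.222842897581713), 0] 116 [(np.float64(46.5), np.float64(0.1577474917968531))]
top [-1, 0] 112 [(np.float64(49.75), np.float64(0.6819154689035941))]
top [-1, 0] 116 [(np.float64(46.5), np.float64(0.14876422607074805))]
w1 [0, 0] 112 (np.float64(49.5), np.float64(0.22194409981897276))
w1 [0, 0] 116 (np.float64(48.25), np.float64(0.2289290139133022))
w1 [0, 2] 112 (np.float64(49.0), np.float64(0.22661801707472504))
w1 [0, 2] 116 (np.float64(47.5), np.float64(0.22533591626451288))
w1 [0, -2] 112 (np.float64(50.25), np.float64(0.21872802493820404))
w1 [0, -2] 116 (np.float64(49.0), np.float64(0.22903494093081403))
scene 110 (np.float64(38.5), np.float64(0.2148515047903952))
scene 112 (np.float64(41.25), np.float64(0.1987988302201044))
scene 114 (np.float64(44.0), np.float64(0.2034863029436275))
scene 116 (np.float64(47.75), np.float64(0.21257412618143948))
scene 118 (np.float64(51.25), np.float64(0.21602932215287673))
```

```bash
python3 - <<'E'
from fit import *
for X in(115,116,117,118,119,120): print(X,'top1',armfit('top1',(349,140,362,154),115,np.array([-1.1,0]),X),'top2',armfit('top2',(349,140,357,149),115,np.array([-1.2,.1]),X),'w1',armfit('w1',(0,250,26,285),106,np.array([1,.4]),X),'scene',armfit('scene1',(240,148,262,170),106,np.array([.6,0]),X,30,60))
E
```

```text
115 top1 (np.float64(47.25), np.float64(0.23786248573350796)) top2 (np.float64(48.0), np.float64(0.3568896460288011)) w1 (np.float64(48.25), np.float64(0.22521611027127902)) scene (np.float64(44.5), np.float64(0.19315577196507108))
116 top1 (np.float64(46.5), np.float64(0.15245072650975264)) top2 (np.float64(46.75), np.float64(0.20579935215407277)) w1 (np.float64(48.0), np.float64(0.22333865348397258)) scene (np.float64(46.5), np.float64(0.20375887191667114))
117 top1 (np.float64(45.25), np.float64(0.13894764328147632)) top2 (np.float64(45.75), np.float64(0.13858842170081112)) w1 (np.float64(47.5), np.float64(0.22923078748482476)) scene (np.float64(47.75), np.float64(0.2090838361401567))
118 top1 (np.float64(44.75), np.float64(0.17340080482174564)) top2 (np.float64(45.25), np.float64(0.17654995381355473)) w1 (np.float64(47.25), np.float64(0.22204886740930538)) scene (np.float64(49.25), np.float64(0.2057840239186966))
119 top1 (np.float64(44.0), np.float64(0.2778675525535014)) top2 (np.float64(43.75), np.float64(0.2755200877071587)) w1 (np.float64(46.75), np.float64(0.22904677474295113)) scene (np.float64(51.25), np.float64(0.2143741398107679))
120 top1 (np.float64(42.25), np.float64(0.3807380684368257)) top2 (np.float64(42.0), np.float64(0.3914788532412036)) w1 (np.float64(46.5), np.float64(0.2211351438442123)) scene (np.float64(52.5), np.float64(0.21755551744301135))
```

```bash
python3 - <<'E'
from fit import *
for k in('w1','w2','w3','w4','w5','w6'):
    d=load(k);a=proj(d,W(150,0,116.5,46.5));b=proj(d,W(106,0,116.5,46.5));print(k,'tip',a,'in',b,'pin',proj(d,W(158,0,135,0)),'f',d['K'][0,0])
    lo=np.clip(np.minimum(a,b)-15,0,[639,399]).astype(int);hi=np.clip(np.maximum(a,b)+15,1,[640,400]).astype(int)
    if (hi-lo).min()<5: continue
    h=cv2.cvtColor(d['f'],cv2.COLOR_BGR2HSV)[lo[1]:hi[1],lo[0]:hi[0]];m=cv2.inRange(h,(12,100,70),(35,255,255));y,x=np.where(m)
    print('  brass',len(x),(x.min()+lo[0],x.max()+lo[0],y.min()+lo[1],y.max()+lo[1]) if len(x) else '', np.polyfit(x+lo[0],y+lo[1],1) if len(x)>20 else '')
E
```

```text
w1 tip [ -5.87 266.77] in [ 77.62 263.08] pin [ 51.04 193.93] f 277.11929718591887
  brass 399 (np.int64(0), np.int64(82), np.int64(260), np.int64(275)) [ -0.05 268.84]
w2 tip [-1244.33  -963.75] in [-267.17 -152.53] pin [ -62.53 -273.41] f 277.11929718591887
w3 tip [ 27.85 -95.75] in [94.91  4.34] pin [121.6  -91.84] f 277.11929718591887
  brass 21 (np.int64(97), np.int64(101), np.int64(4), np.int64(13)) [ -1.5 158. ]
w4 tip [ -88.38 -495.23] in [  31.41 -246.63] pin [  79.65 -296.74] f 277.11929718591887
w5 tip [ -51.47 -477.97] in [  52.36 -241.66] pin [  98.46 -293.42] f 277.11929718591887
w6 tip [363.7  368.36] in [391.43 336.03] pin [301.43 297.32] f 277.11929718591887
  brass 0
```

```bash
python3 - <<'E'
from fit import *
for b in ((42,178,66,204),(40,182,62,206),(44,175,64,200)): print(pinoff('w1',0,b))
g=load('w1')['f'].mean(2)[172:204,40:76]
for i,r in enumerate(g): print(172+i,''.join(' .:-=+*%@@'[int(v//26)] for v in r))
E
```

```text
(array([  0.89,   0.53, 136.59]), np.float64(0.2267382394901193))
(array([  1.11,   0.46, 136.52]), np.float64(0.2326339038307387))
(array([  1.1 ,   0.41, 136.9 ]), np.float64(0.14560689858745515))
172 :::::::::::::::-=**%%%**++==+%%%%**+
173 :::::::::::::::-+**%%%**+===*%%@%%**
174 :::::::::::::::=+*%%%**++===*%@@@@%%
175 ::::::::::::::-+**%%%**++=-=*%@@@@@@
176 ::::::::::::::-+*%%%**++=---+*%@@@@@
177 ::::::::::::::=+*%%%**++=-::-=*%%@@@
178 :::::::::::::-+**%%***+==-:::-=+*%%%
179 :::::::::::::=+*%%%**++=-::::::-=+*%
180 ::::::::::::-+**%%%**++=-::::::::-=+
181 ::::::::::::-+**%%%*++=--::::::::::-
182 ::::::::::::=+*%%%**++=-::::::::::::
183 :::::::::::-=**%%***+=--::::::::::::
184 :::::::::::=+*%%%**++=--::::::::::::
185 ::::::::::-=**%%***++=-:::::::::::::
186 ::::::::::-+**%%**++=--:::::::::::::
187 ::::::::::=+*%%%**++=-::::::::::::::
188 :::::::::-=**%%***+==-:::::::::::---
189 :::::::::-+**%%**++=--:::::::::----=
190 :::::::::=+*%%%**+==-::::::::----===
191 :::::::.-=**%%***+=--:::::----======
192 ::::::::-+**%%**++=-:::::-==========
193 ::::::::=**%%***+==:::::--=========-
194 ::::::::=+*%%**++=-::::--===========
195 ::::::::-=+****++=-::--=-===========
196 :::::::::-==++++=--:---==-==========
197 ::::::::::::---------==-============
198 ::::::::::::::::---========-========
199 :::::::::::::::---=====-========-===
200 :::::::::::::---===-================
201 :::::::::::--====-==-=-=============
202 :::::::::::-=========-======-==-====
203 ::::::::::--=========-========--====
```

Request:
servo_tool(commands=[[[255,0,0.0009,-0.00487,2,0,0],[255,0,0.0009,-0.00487,2,0,0],[255,0,0.0002,-0.0011,0.45,0,0],[255,0,0,0,0,0,0],[255,0,0,0,0,0,0],[255,0,0,0,0,0,0]]])

```text
clock: 15.63
position: [562.9, -29.2, 222.8]
ee_rot: [-0.024, 0.918, -0.395, 0.01]
contact_force: [-1.2, -3.6, 5.4]
gripper_width: 9.9
grasp_force: 59.8
```

```bash
python3 - <<'E'
from fit import *
lidang();d=snap('top','top3');snap('scene','scene3')
print(o:=pinoff('top3',46.6,(353,133,368,145)))
for X in (116,117): print(X,armfit('top3',(346,140,355,150),115,np.array([o[0][0],0]),X))
g=d['frame'][134:152,340:370];m=g.astype(int).mean(2);br=(g[...,2].astype(int)-g[...,0])
for i in range(18): print(134+i,' '.join('%3d'%v for v in m[i]),'|',' '.join('%3d'%v for v in br[i][:20]))
E
```

```text
pos [562.92 -29.16 222.77] handle r 145.33044030550982 x -0.948984219253162 lid from pos 46.58491470663016 tool tilt 46.56695890998113 F [-1.2  -3.57  5.36] M [-0.5   0.27 -0.11] j [ 0.53  0.4  -0.48  0.75 -1.25 -2.5 ] 9.853835242589815 15.6333
(array([ -1.18,   1.2 , 136.19]), np.float64(0.020563359890719772))
116 (np.float64(47.0), np.float64(0.1785261445077093))
117 (np.float64(46.25), np.float64(0.1681173965163815))
134  53  54  54  54  54  54  54  54  54  53  53  54  54  54  54  54  54  54  54  54  54  53  55  54  54  53  53  54  54  54 |   0   1   0   0   1  -1   0   0   0   0   0  -1   0  -1   0  -1   0   0   0   0
135  53  54  54  55  54  54  54  53  54  54  54  54  54  54  55  55  55  54  54  54  54  54  54  53  54  54  54  54  54  54 |   0  -1  -1   0   0   0  -1  -1  -1   0   0   0   0   0   0   0   0   0   0   0
136  54  54  54  54  55  54  54  54  53  54  54  54  54  57  64  69  66  60  56  53  54  54  54  54  54  54  54  53  54  54 |   0   0  -1   0  -1  -1   0  -1   0   1  -1   0  -1   0   0   0   0   1   1  -1
137  54  53  54  54  54  53  53  54  54  54  54  54  56  6
[... 2331 characters left out ...]
 |   1   1   4  14  36  60  79  87  89  88  83  77  68  50  19   6   3   2   2   1
149 161 157 155 159 168 173 170 159 150 139 122 105  90  85 115 174 208 195 147  94  63  55  54  54  54  54  55  53  54  54 |   3   3   3  10  25  41  51  53  50  41  32  27  21  14   6   3   3   3   2   1
150 185 186 185 189 195 198 192 181 175 168 155 139 121 106 123 170 202 195 154 106  72  59  56  54  54  54  54  54  54  54 |   3   4   3   6  11  17  20  21  18  12   8   5   4   2   3   4   3   4   3   1
151 160 163 164 168 177 181 177 172 173 173 168 160 145 130 135 168 198 196 164 124  94  77  66  58  56  54  54  54  54  54 |   3   3   3   4   4   6   7   7   7   4   3   3   3   3   2   3   4   4   3   2
```

Request:
servo_tool(commands=[[[255,0,0.0001,-0.0007,0.3,0,0],[255,0,0,0,0,0,0],[255,0,0,0,0,0,0],[255,0,0,0,0,0,0],[255,0,0,0,0,0,0],[255,0,0,0,0,0,0]]])

```text
clock: 16.23
position: [562.9, -28.6, 223.2]
ee_rot: [-0.023, 0.917, -0.397, 0.01]
contact_force: [-1.9, -4.5, 5.3]
gripper_width: 9.8
grasp_force: 59.8
```

```bash
python3 - <<'E'
from fit import *
lidang();print(ticket.job_done())
E
```

```text
pos [562.89 -28.61 223.16] handle r 145.34570989589767 x -0.9531338014221663 lid from pos 46.8572758010856 tool tilt 46.85071361756256 F [-1.9  -4.48  5.27] M [-0.36  0.26 -0.18] j [ 0.53  0.4  -0.48  0.75 -1.26 -2.5 ] 9.775581578582043 16.2333
the job is handed in; nothing more can be done
None
```

I turned the dial down to the brass tab, then raised the lid to about 46.9°, where the gripper is holding it, and handed the job in at 16.2 s; my image estimates of the index arm range from about 46° to 48°, so the lid match is good to about 1°.

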